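# Take the cuvette rack out of the instrument drawer and hold it level

## Task

Pull the drawer of the small blue cabinet all the way open, take the white cuvette rack out of it without ever tipping it, and hold it up level and still for a couple of seconds, its underside at least 15 cm above the cart top and touching nothing but your gripper. Finish while still holding it there; leave the drawer open and do not disturb the vials, the timer or the beaker on the cart.

Things in the scene. Friction and masses are not known exactly. Their poses are not given: they have to be found in the camera images.
- cabinet: Fixed blue cabinet, grey drawer front: 220 deep (x), 190 wide (y), 96 high; origin at the centre of its underside on the cart top. Its front (own -x, the way the drawer slides out) faces the robot's left (world +y) within 15 degrees. Drawer inside: 175 along the slide x 148 wide, floor 22 above the cart top, 6 thick walls with rim at 74; front panel 15 thick, top edge at 84.
- cabinet_drawer0 (a joint): How far the drawer is out, in m: 0 shut, 0.185 fully out (stop). Starts shut or up to 0.01 ajar. Slides with about 1 N of friction and stays where it is left. Only from 0.18 on is the whole rack clear of the cabinet's top, so that it can be lifted straight out.
- cabinet_drawer0_handle (a point): Middle of the drawer's steel bar handle; moves with the drawer. Round level bar 11 thick, 95 long across the slide (along the cabinet's y), its axis 35 out from the drawer front, 58 above the cart top, 38 below the cabinet's top. Two 8 thick stems join it to the front 40 either side of the middle; between them it is free.
- rack: White cuvette rack loose in the drawer: block 52 wide (x), 150 long (y), 30 high, capped cuvettes fixed in it up to 58 above its underside; about 0.11 kg, balanced at its middle. Origin: centre of its underside. Long axis along the slide within 4 degrees; 35 free beside each long side. Hidden under the cabinet's top while the drawer is shut; rides with the drawer.
- vial: Bystander: loose glass vial with white cap, 28 across x 65 high, origin at the centre of its underside.
- amber_vial: Bystander: loose amber vial with black cap, 23 across x 55 high, origin at the centre of its underside.
- timer: Bystander: loose white lab timer, 58 x 62 x 18 high, origin at the centre of its underside.
- beaker: Bystander: loose empty glass beaker, 44 across x 57 high, origin at the centre of its underside.

How it is judged:
By the outcome, as a careful person would: the job done as asked, in the order asked, and still so for the second after the job is handed in, while the arm keeps its last pose, push and grip.
It also fails if it takes over 64 s, if anything falls off the work surface, if the arm or the gripper's body presses on something with over 40 N, if the wrist force passes 120 N, or if a joint passes its speed limit or range.

## Robot

A 6-joint arm with a two-finger parallel gripper is mounted at the origin on a cart in front of the work surface, level with it; the furniture and walls round the work are solid. World frame = base frame: x ahead of the robot, y to its left, z up, the work surface at z = 0. Lengths are in m, angles in rad, forces in N, time in s.
With the tool pointing down it reaches from about 0.275 to 1 m from the base axis. Payload 8.4 kg.
Tool frame: the origin (TCP) lies on the centre line of the jaws, within the pads' length; the fingertips stand 17 mm ahead of it and the grasp point (between the pads) lies 2 mm behind it (bot.tcp_to_tips is the z of the fingertips in the tool frame, in m); z points along the fingers, y is the line along which they close (so a half turn about z gives the same grasp; the last joint's range is limited). The gripper opens to 85 mm and grips with 20 to 120 N. Pads are 22 mm wide; open, the fingers measure 114 mm over their backs; the gripper's body (76 mm by 85 mm) begins 54 mm behind the grasp point. The pads swing forward as they close: fully open they stand 13 mm farther back than shut.
Start: joints at [-1.349, 0.353, 1.633, -0, 1.155, -0.002], TCP at [0.139, -0.609, 0.248] pointing down, gripper open.
Joint ranges: [-2.63, 2.63], [-0.92, 2.1], [0.06, 2.66], [-1.3, 4.44], [0, 2.69], [-3.02, 3.02]. Speed limits (rad/s): [2.22, 2.22, 2.79, 3.14, 3.14, 3.14].

## Interface

Orientations are given as a unit quaternion [x, y, z, w].
In Python, from workcell import bot, hand, kinematics, get_obs, vision, hand_in gives the robot as it stands. The module is installed in compiled form; this text tells all that it offers. Calls block until the motion is done:
- bot.reach(position, orientation): joint-space move of the TCP to a pose.
- bot.servo_line(position, ori=None, velocity=0.15): straight line of the TCP; ori=None keeps the orientation; velocity is the mean speed in m/s.
- bot.goto_joints(angles): joint-space move.
- hand.move_gripper(opening, strength=None): finger opening in m; strength is the grip in N (None keeps the last); returns when the fingers have stopped.
- bot.dwell(seconds).
- kinematics.solve_ik(position, orientation): joint angles nearest the present ones, or None.
- get_obs(): the state.
- vision.read_camera(name): name is "side" or "top"; returns a dict with "frame" (384x512x3 uint8, red, green, blue), "intrinsics" (3x3 intrinsics, pixels), "dist" ([k1, k2, p1, p2, k3] as OpenCV has them; the pictures are not rectified), "view" (4x4, takes a point from world to camera coordinates). Camera axes: x right, y down, z forward; pixel columns grow to the right and rows downward; lengths in m; the calibration is good to about 2 mm. A picture is of the moment at which its call begins. There is no depth.
A pose or a line that the arm cannot do raises bot.IKError and nothing moves.
- hand_in(): hands the job in; it is judged then, once.
The state is a dict: "time_s": time; "joint_pos": joint angles; "joint_vel": joint speeds; "joint_efforts": joint torques, N m; "position": TCP position; "orientation": TCP orientation; "wrist_force": force on the tool from outside, world axes, zero at the start; "ft_torque": the same for the moment, N m; "gripper_width": finger opening in m; "grip_force": force on a finger pad.
Only numpy, scipy, OpenCV 4.12 (cv2) and the standard library are available. Lean on these libraries where they do the work, as an engineer would, in place of code of your own. Each camera call takes 0.05 s, during which the arm holds its last target. There are 200 camera calls.

## Working session

There is one attempt and no reset: what is moved stays moved. The work goes in short steps, each a Python script; the robot and the scene stay as the last script left them, time stands still between calls to the robot, and variables do not carry over. Pictures are saved under pics/ and viewed, at most 10 in all, crops included, and the job is handed in when it is done.

```bash
mkdir -p pics; python3 - <<'E'
from workcell import *
import cv2,numpy as np
for n in("top","side"):
    c=vision.read_camera(n); cv2.imwrite(f"pics/{n}0.png",cv2.resize(c["frame"][:,:,::-1],(800,600),interpolation=cv2.INTER_CUBIC))
    print(n,c["intrinsics"].round(1).tolist(),c["dist"],c["view"].round(3).tolist())
o=get_obs();print(o)
E
```

```text
top [[413.6, 0.0, 266.2], [0.0, 413.6, 194.1], [0.0, 0.0, 1.0]] [-0.09087639  0.          0.          0.          0.        ] [[0.006, -1.0, -0.004, 0.072], [-0.983, -0.005, -0.185, 0.526], [0.185, 0.005, -0.983, 0.96], [0.0, 0.0, 0.0, 1.0]]
side [[410.5, 0.0, 251.8], [0.0, 410.5, 184.5], [0.0, 0.0, 1.0]] [-0.00839275  0.          0.          0.          0.        ] [[0.858, -0.514, 0.007, -0.407], [-0.335, -0.569, -0.751, 0.274], [0.39, 0.641, -0.661, 0.626], [0.0, 0.0, 0.0, 1.0]]
{'time_s': 0.1, 'joint_pos': array([-1.34942969e+00,  3.53600110e-01,  1.63405893e+00,  1.15839207e-05,
        1.15522042e+00, -2.42464723e-03]), 'joint_vel': array([ 0.00064272, -0.00174894, -0.00072916,  0.00012571,  0.00102182,
       -0.00093657]), 'joint_efforts': array([-1.57304721e-04, -6.06356335e+01, -3.42820930e+01,  7.34398782e-05,
        4.01540179e-03, -3.66912593e-05]), 'position': array([ 0.13860254, -0.60901375,  0.24762385]), 'orientation': array([ 9.93746268e-01,  1.11659935e-01, -6.50279398e-05, -6.40133331e-04]), 'wrist_force': array([-0.64944444,  0.61596859, -0.84336502]), 'ft_torque': array([0.02003205, 0.02744862, 0.08851058]), 'grip_force': 0.0, 'gripper_width': 0.08523218491141886}
```

View pics/top0.png

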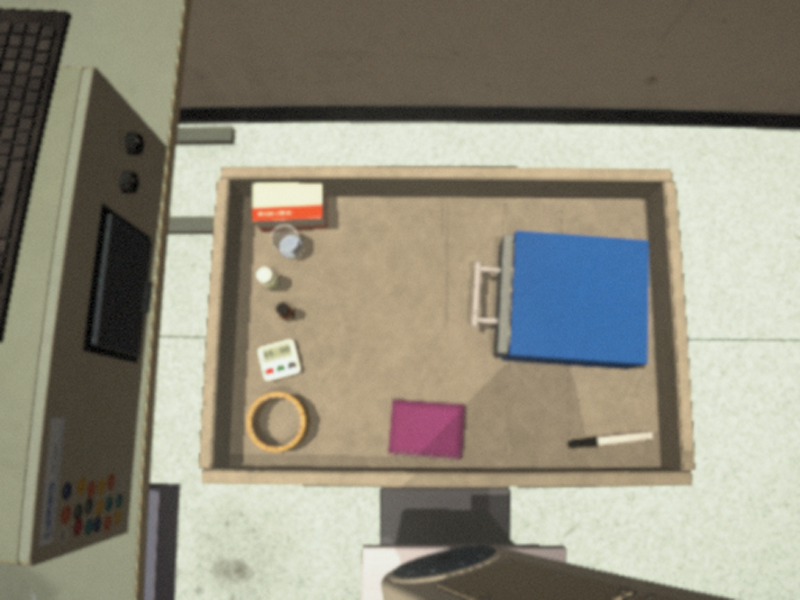

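View pics/side0.png

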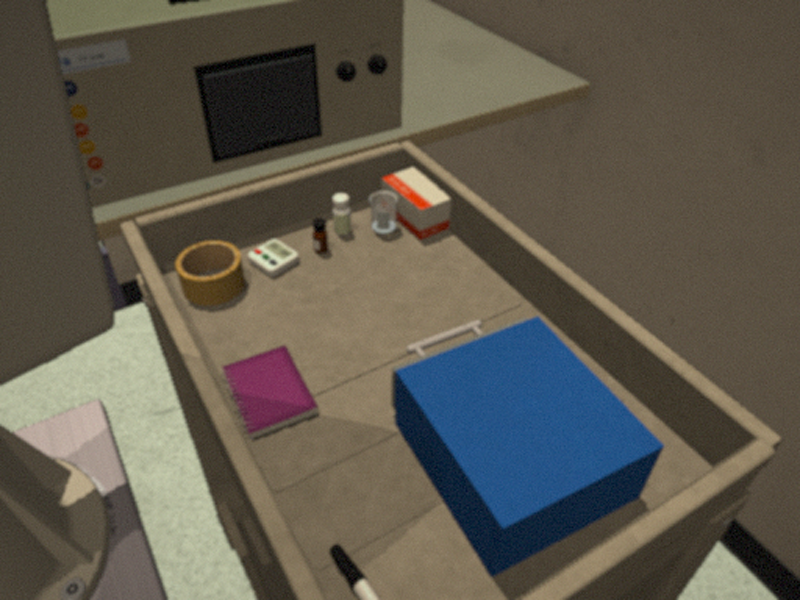

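The top view shows the cabinet top with corners at about (515,232), (648,240), (646,365) and (510,358), and handle bar ends at (477,263) and (474,326). The side view shows the same top at (538,318), (660,448), (502,522) and (396,373). I'll fit the pose to both views.

```bash
cat > h.py <<'E'
from workcell import *
import cv2,numpy as np
from scipy.optimize import least_squares
from scipy.spatial.transform import Rotation as R
def proj(c,P):
    V=c["view"]; return cv2.projectPoints(np.asarray(P,float).reshape(-1,1,3),cv2.Rodrigues(V[:3,:3])[0],V[:3,3],c["intrinsics"],c["dist"])[0][:,0]
def px(p): return (np.asarray(p,float)+.5)/1.5625-.5
def pt(c,p,z):  # pixel (orig) onto plane z
    u=cv2.undistortPoints(np.array([[p]],float),c["intrinsics"],c["dist"])[0,0]
    V=c["view"]; d=V[:3,:3].T@[*u,1]; o=-V[:3,:3].T@V[:3,3]; return o+d*(z-o[2])/d[2]
def w(pose,l):
    x,y,t=pose[:3]; l=np.atleast_2d(l).astype(float)
    return np.c_[x+np.cos(t)*l[:,0]-np.sin(t)*l[:,1],y+np.sin(t)*l[:,0]+np.cos(t)*l[:,1],l[:,2]]
def down(ang): # tool z down, tool y along heading ang
    y=np.array([np.cos(ang),np.sin(ang),0]);z=np.array([0,0,-1.]);return R.from_matrix(np.c_[np.cross(y,z),y,z]).as_quat()
E
python3 - <<'E'
from h import *
T=vision.read_camera("top");S=vision.read_camera("side")
# own -x -> world +y : yaw ~ -90deg; own +y -> world +x
def model(p):
    f,hx=p[3],p[4]
    top=[(f,.095,.096),(.11,.095,.096),(.11,-.095,.096),(f,-.095,.096)]
    h=[(hx,.0475,.058),(hx,-.0475,.058)]
    return w(p,top+h)
mt=px([(515,232),(648,240),(646,365),(510,358),(476.5,263),(474,326)])
ms=px([(538,318),(660,448),(502,522),(396,373),(481,323),(409,347)])
r=lambda p:np.r_[proj(T,model(p))-mt,proj(S,model(p))-ms].ravel()
s=least_squares(r,[.5,-.3,-1.57,-.11,-.16],loss="soft_l1")
print(s.x.round(4),np.degrees(s.x[2]),r(s.x).reshape(-1,2).round(1).tolist())
print(model(s.x).round(3))
np.save("fit.npy",s.x)
for n,p in dict(vial=(265,278),beaker=(289,243),timer=(280,360)).items(): print(n,pt(T,px(p),.03).round(3))
print(pt(T,px((670,175)),.1))
E
```

```text
[ 0.528  -0.1605 -1.6391 -0.0914 -0.1459] -93.91532900981287 [[0.4, -0.3], [-1.2, 1.0], [-0.6, 0.2], [-0.2, -1.5], [-0.3, 1.4], [-0.9, -0.6], [0.4, -0.1], [2.2, -1.4], [-0.4, 4.3], [-0.0, -0.3], [-2.6, 0.9], [0.7, 1.5]]
[[ 0.629 -0.076  0.096]
 [ 0.615 -0.277  0.096]
 [ 0.426 -0.264  0.096]
 [ 0.44  -0.063  0.096]
 [ 0.585 -0.018  0.058]
 [ 0.491 -0.012  0.058]]
vial [0.57 0.32 0.03]
beaker [0.628 0.283 0.03 ]
timer [0.437 0.289 0.03 ]
[ 0.72281822 -0.32110372  0.1       ]
```

```bash
python3 - <<'E'
from h import *
p=np.load("fit.npy");t=p[2]
hp=w(p,[(-.147,0,.056)])[0]
q=down(t); q2=[down(t+np.pi/2),down(t-np.pi/2)]
print(hp,[kinematics.solve_ik(hp+[0,0,.15],a) for a in (q,down(t+np.pi),*q2)])
hand.move_gripper(.026,30)
bot.reach(hp+[0,0,.15],q)
bot.servo_line(hp+[0,0,.06]); 
o=get_obs();print(o["time_s"],o["position"],o["gripper_width"],o["joint_pos"],o["wrist_force"])
for n in("top","side"):
    c=vision.read_camera(n);a,b=proj(c,[hp])[0].astype(int);f=c["frame"][max(b-75,0):b+75,max(a-100,0):a+100]
    cv2.imwrite(f"pics/{n}1.png",cv2.resize(f[:,:,::-1],None,fx=2,fy=2))
a=[cv2.imread(f"pics/{n}1.png") for n in("top","side")];h=min(x.shape[0] for x in a)
cv2.imwrite("pics/b1.png",np.hstack([x[:h,:] for x in a]))
E
```

```text
[ 0.53807259 -0.01385141  0.056     ] [array([-2.85237659e-02,  2.65724041e-01,  1.86077616e+00, -4.44089210e-16,
        1.01509245e+00,  1.61060794e+00]), array([-2.85237659e-02,  2.65724041e-01,  1.86077616e+00, -4.44089210e-16,
        1.01509245e+00, -1.53098471e+00]), array([-2.85237659e-02,  2.65724041e-01,  1.86077616e+00, -4.44089210e-16,
        1.01509245e+00,  3.98116166e-02]), None]
4.0917 [ 0.53855893 -0.01401315  0.11651416] 0.02586117681002297 [-2.87895786e-02  3.87160010e-01  1.92775297e+00 -1.92137914e-05
  8.26001996e-01  1.61055490e+00] [ 0.33598834 -0.26174937  0.29813358]
```

View pics/b1.png

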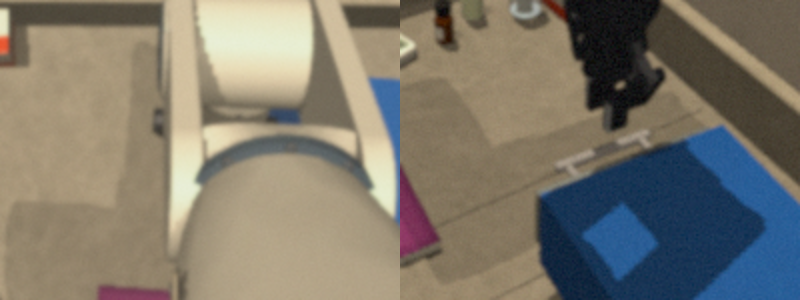

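The top view is blocked by the arm. In the side view the fingertips (613,125) sit above the middle of the bar, which runs from (555,165) to (650,132). I'll go down while watching the force, then grasp and pull.

```bash
python3 - <<'E'
from h import *
p=np.load("fit.npy");t=p[2]
hp=w(p,[(-.147,0,.056)])[0]; d=np.array([-np.cos(t),-np.sin(t),0])
for dz in(.025,.012,0):
    bot.servo_line(hp+[0,0,dz],velocity=.06); f=get_obs()["wrist_force"]; print(dz,f.round(1))
    if np.linalg.norm(f)>8: raise SystemExit
hand.move_gripper(0,40); o=get_obs(); print(o["gripper_width"],o["grip_force"],o["wrist_force"].round(1))
if abs(o["gripper_width"]-.011)>.004: raise SystemExit
bot.servo_line(hp+d*.1,velocity=.08);print(get_obs()["wrist_force"].round(1))
for s in(.176,.180,.183,.185,.187,.189):
    bot.servo_line(hp+d*s,velocity=.04); bot.dwell(.15);o=get_obs(); print(s,o["wrist_force"].round(1),o["gripper_width"],((o["position"]-hp)@d).round(4))
    if abs(o["wrist_force"]@d)>10: break
print(o["time_s"])
E
```

```text
0.025 [-0.2  0.2  0.8]
0.012 [-0.8 -0.2  0.6]
0 [-1.3 -0.5 12.6]
```

```bash
python3 - <<'E'
from h import *
p=np.load("fit.npy");hp=w(p,[(-.147,0,.056)])[0]
o=get_obs();print(o["position"],o["wrist_force"].round(1),o["ft_torque"].round(2))
c=vision.read_camera("side");a,b=proj(c,[hp])[0].astype(int);print(a,b)
pts=[hp,hp-[0,0,.017]]+list(w(p,[(-.145,.0475,.058),(-.145,-.0475,.058)]));print(proj(c,pts).round(1))
f=c["frame"][b-75:b+65,a-75:a+75];cv2.imwrite("pics/s2.png",cv2.resize(f[:,:,::-1],None,fx=4,fy=4,interpolation=cv2.INTER_CUBIC))
E
```

```text
[ 0.53901987 -0.01395158  0.05664184] [-1.3 -0.5 12.6] [-0.43  0.23 -0.09]
283 215
[[283.8 215.6]
 [283.3 221.7]
 [305.3 207.7]
 [262.5 223.7]]
```

View pics/s2.png

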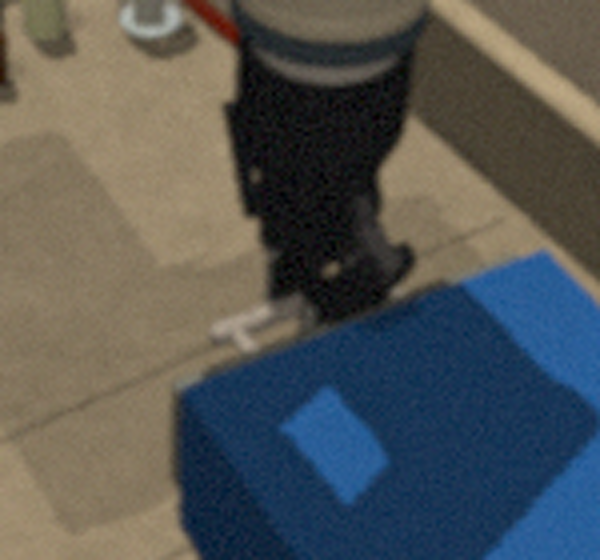

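The force and moment put the contact about 34 mm toward the cabinet: the finger's knuckle is touching the top of the drawer front. I'll grip 8 mm higher.

```bash
python3 - <<'E'
from h import *
p=np.load("fit.npy");t=p[2]
hp=w(p,[(-.149,0,.064)])[0]; d=np.array([-np.cos(t),-np.sin(t),0])
bot.servo_line(hp,velocity=.06); print(get_obs()["wrist_force"].round(1))
hand.move_gripper(0,40); o=get_obs(); print(o["gripper_width"],o["grip_force"],o["wrist_force"].round(1))
if abs(o["gripper_width"]-.011)>.004: raise SystemExit
bot.servo_line(hp+d*.1,velocity=.08);print(get_obs()["wrist_force"].round(1))
for s in(.176,.180,.183,.185,.187,.189):
    bot.servo_line(hp+d*s,velocity=.04); bot.dwell(.15);o=get_obs(); print(s,o["wrist_force"].round(1),o["gripper_width"],((o["position"]-hp)@d).round(4))
    if abs(o["wrist_force"]@d)>10: break
print(o["time_s"])
E
```

```text
[-0.3 -0.6  0.2]
0.009229013038556918 38.95480155944824 [-1.3 -0.5  1.9]
[-2.8  0.9 -1.7]
0.176 [-5.5 -0.1 -2. ] 0.009457134296132728 0.1764
0.18 [-5.2 -2.4 -1.6] 0.008936153023464904 0.1799
0.183 [ -2.4 -19.8   2.2] 0.00913420204487694 0.1801
10.6583
```

```bash
python3 - <<'E'
from h import *
p=np.load("fit.npy");t=p[2]
hand.move_gripper(.026,20)
P=get_obs()["position"]; bot.servo_line(P+[0,0,.03],velocity=.06); print(get_obs()["wrist_force"].round(1)); bot.servo_line([P[0],P[1],.27],velocity=.2)
bot.reach([.25,-.42,.28],down(t+np.pi/2)); hand.move_gripper(.074,20)
print(get_obs()["time_s"],get_obs()["joint_pos"].round(2))
T=vision.read_camera("top");S=vision.read_camera("side");ctr=w(p,[(-.2,0,.05)])[0]
for n,c in(("t",T),("s",S)):
    a,b=proj(c,[ctr])[0].astype(int);x0,y0=a-75,b-60;print(n,x0,y0)
    cv2.imwrite(f"pics/{n}3.png",cv2.resize(c["frame"][y0:y0+120,x0:x0+150,::-1],None,fx=5,fy=5,interpolation=cv2.INTER_CUBIC))
E
```

```text
[-0.4 -0.3 -0.8]
15.6417 [-1.04  0.11  1.88  0.    1.15 -0.97]
t 206 127
s 195 140
```

View pics/t3.png

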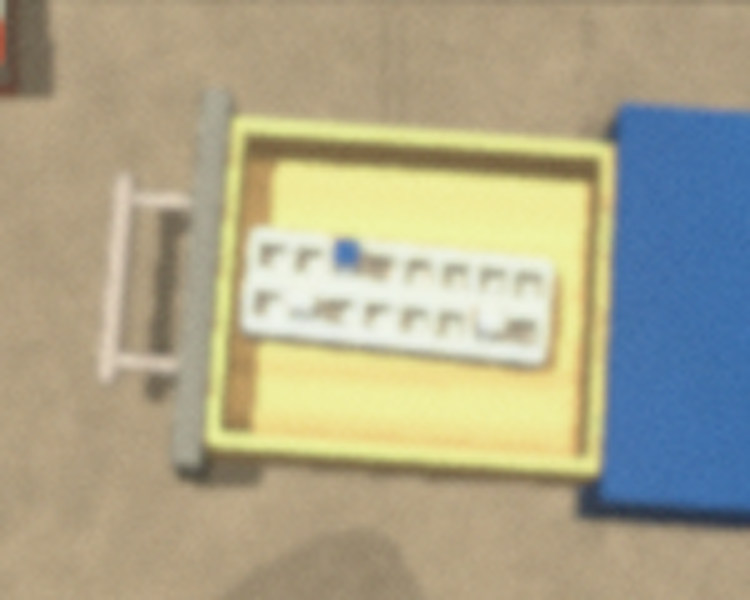

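View pics/s3.png

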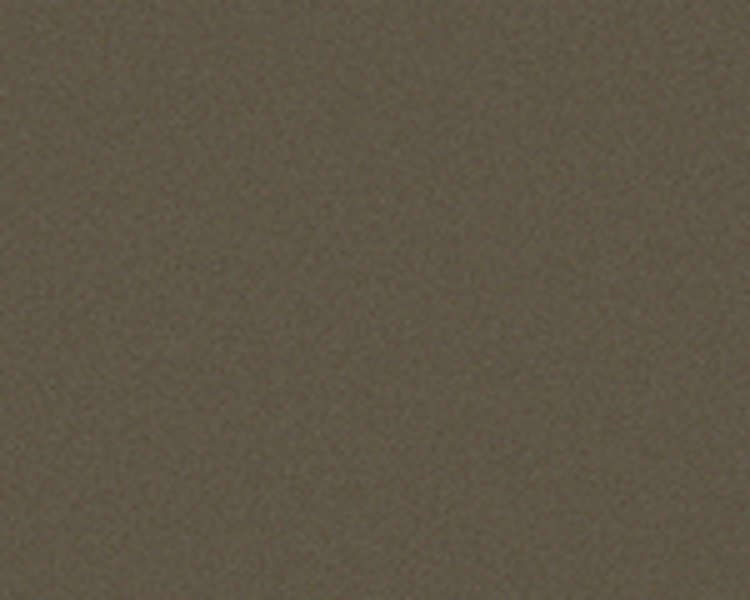

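The top crop shows the rack in the fully open drawer, with its block corners at about (252,226), (553,258), (547,364) and (240,332). The side crop is blocked by the arm. I'll fit the block's silhouette.

```bash
python3 - <<'E'
from h import *
from scipy.optimize import minimize
p=np.load("fit.npy"); T=vision.read_camera("top")
f=T["frame"];K=5;x0,y0=206,127
big=cv2.resize(f[y0:y0+120,x0:x0+150],None,fx=K,fy=K,interpolation=cv2.INTER_CUBIC)
toK=lambda q:(q-[x0,y0]+.5)*K-.5
for name,cs in(("top plane",[(250,226),(555,257),(549,366),(240,333)]),):
    P=np.array([pt(T,(np.array(c)+.5)/K-.5+[x0,y0],.052) for c in cs])
    print(P.round(4).tolist(),[np.linalg.norm(P[i]-P[i-1]).round(4) for i in range(4)],P.mean(0))
hsv=cv2.cvtColor(big,cv2.COLOR_RGB2HSV); m=((hsv[...,1]<55)&(hsv[...,2]>120)).astype(np.uint8); m[:, :225]=0; m[:,590:]=0;m[:200]=0;m[400:]=0
m=cv2.morphologyEx(m,cv2.MORPH_CLOSE,np.ones((35,35)))
print(cv2.minAreaRect(cv2.findNonZero(m)),m.sum())
def hull(v,zs):
    P=np.vstack([w(v,[(a*.075,b*.026,z) for a in(-1,1) for b in(-1,1)]) for z in zs])
    return cv2.convexHull(np.round(toK(proj(T,P))*16).astype(np.int32))
def cost(v,zs):
    k=np.zeros_like(m);cv2.fillPoly(k,[hull(v,zs)],1,shift=4);return (k!=m).sum()
for zs in((.022,.052),(.052,)):
    s0=np.r_[P.mean(0)[:2],p[2]-.03]
    s=minimize(cost,s0,args=(zs,),method="Nelder-Mead",options=dict(initial_simplex=s0+np.vstack([np.zeros(3),np.diag([.006,.006,.05])]),xatol=1e-5))
    print(zs,s.x,np.degrees(s.x[2]-p[2]),s.fun)
    big=cv2.polylines(big.copy(),[(hull(s.x,zs)/16).astype(np.int32)],True,(255,0,0) if len(zs)>1 else (0,160,0),1)
# local coords in cabinet frame
t=p[2];dx=s.x[:2]-p[:2];print(np.array([[np.cos(t),np.sin(t)],[-np.sin(t),np.cos(t)]])@dx)
cv2.imwrite("pics/fit4.png",big[:,:,::-1])
E
```

```text
[[0.5805, 0.1016, 0.052], [0.5657, -0.0482, 0.052], [0.5115, -0.0443, 0.052], [0.527, 0.1059, 0.052]] [np.float64(0.0537), np.float64(0.1505), np.float64(0.0544), np.float64(0.151)] [0.54617127 0.02873941 0.052     ]
((396.27239990234375, 296.13946533203125), (310.0614929199219, 111.36067962646484), 6.254032611846924) 33751
(0.022, 0.052) [ 0.54888646  0.02941101 -1.67172841] -1.8676536003580848 1875.0
(0.052,) [ 0.54616784  0.03001614 -1.68195949] -2.4538511198238466 1505.0
[-0.19131793  0.00508098]
```

View pics/fit4.png

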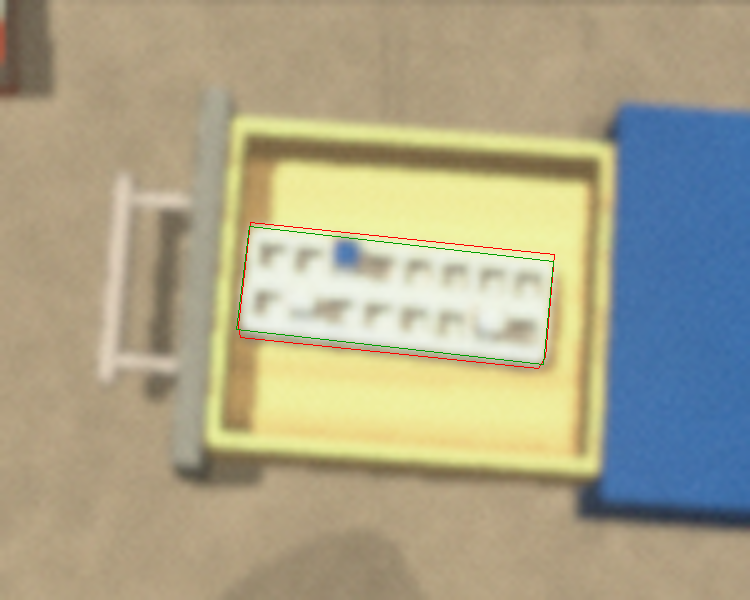

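```bash
python3 - <<'E'
from h import *
x,y,t=.5477,.0297,-1.677
q=down(t+np.pi/2); g=np.array([x,y,0])
bot.reach(g+[0,0,.26],q); bot.servo_line(g+[0,0,.11],velocity=.12)
for z in(.085,.065,.052,.046,.040):
    bot.servo_line(g+[0,0,z],velocity=.06);o=get_obs();f=o["wrist_force"];print(z,f.round(1),o["position"].round(4))
    if np.linalg.norm(f)>7: print("contact",o["ft_torque"].round(2)); break
print(o["time_s"])
S=vision.read_camera("side");a,b=proj(S,[g+[0,0,.06]])[0].astype(int)
cv2.imwrite("pics/s5.png",cv2.resize(S["frame"][max(b-75,0):b+75,a-100:a+100,::-1],None,fx=4,fy=4,interpolation=cv2.INTER_CUBIC))
E
```

```text
0.085 [ 0.1  0.5 -0.3] [0.5475 0.0297 0.0846]
0.065 [-0.8 -0.   0.7] [0.5474 0.0297 0.0645]
0.052 [-1.  -0.2  0.3] [0.5473 0.0297 0.0515]
0.046 [-0.1  0.1 -0.1] [0.5474 0.0297 0.0457]
0.04 [-0.1 -0.4  0.9] [0.5474 0.0297 0.0396]
21.0583
```

View pics/s5.png

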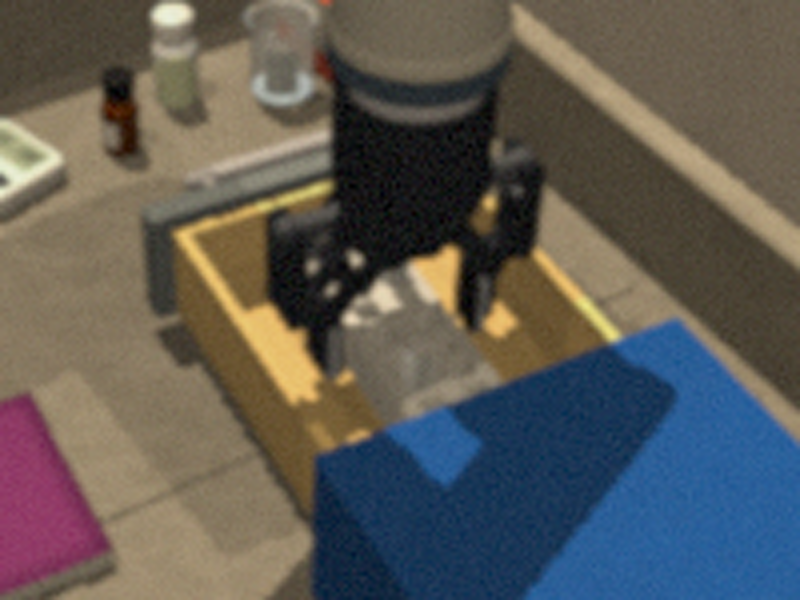

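The fingers at (325,350) and (475,310) straddle the rack inside the drawer and touch nothing. I'll grip and lift a little first.

```bash
python3 - <<'E'
from h import *
P=np.array([.5477,.0297,.040])
hand.move_gripper(.045,40);o=get_obs();print(o["gripper_width"],o["grip_force"],o["wrist_force"].round(1),o["ft_torque"].round(2))
if not .045<o["gripper_width"]<.058: raise SystemExit
bot.servo_line(P+[0,0,.02],velocity=.04);o=get_obs();print(o["gripper_width"],o["grip_force"],o["wrist_force"].round(2),o["ft_torque"].round(3),o["time_s"])
S=vision.read_camera("side");a,b=proj(S,[P+[0,0,.02]])[0].astype(int)
cv2.imwrite("pics/s6.png",cv2.resize(S["frame"][max(b-75,0):b+75,a-100:a+100,::-1],None,fx=4,fy=4,interpolation=cv2.INTER_CUBIC))
E
```

```text
0.051250896231716796 42.22072899341583 [-0.7  0.8  2.8] [ 0.02  0.26 -0.  ]
0.05134376427959586 41.823944449424744 [-0.16 -0.34 -0.99] [-0.034 -0.036 -0.009] 22.0833
```

View pics/s6.png

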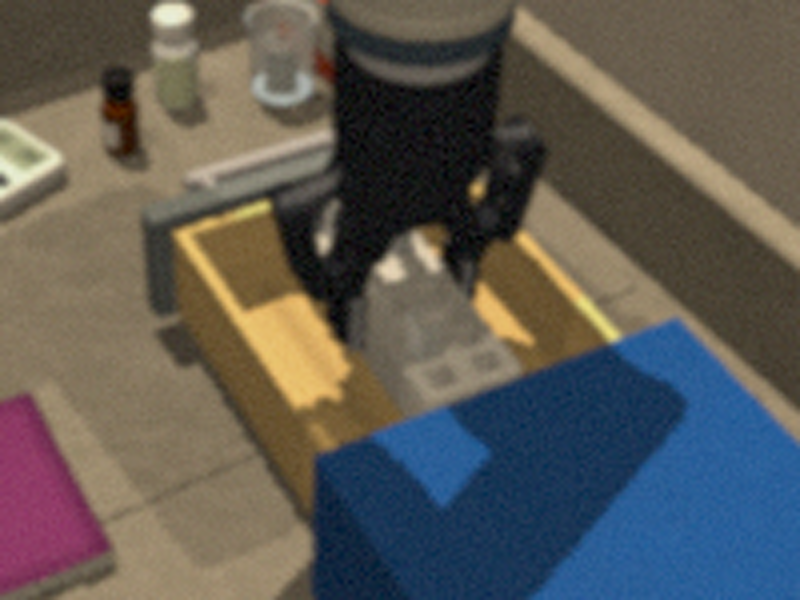

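The rack is up about 20 mm at (440,340). The wrist carries about 1 N, which matches its weight, with almost no moment, so it is level. I'll lift it the rest of the way.

```bash
python3 - <<'E'
from h import *
P=np.array([.5477,.0297,.215])
bot.servo_line(P,velocity=.08);bot.dwell(2.5);o=get_obs();print(o["position"],o["gripper_width"],o["grip_force"],o["wrist_force"].round(2),o["ft_torque"].round(3),o["time_s"])
S=vision.read_camera("side")
cv2.imwrite("pics/s7.png",cv2.resize(S["frame"][:,:,::-1],(800,600),interpolation=cv2.INTER_CUBIC))
E
```

```text
[0.54766885 0.02969926 0.21497971] 0.05142983285130623 41.82474911212921 [-0.01  0.19 -0.  ] [0.037 0.017 0.012] 26.725
```

View pics/s7.png

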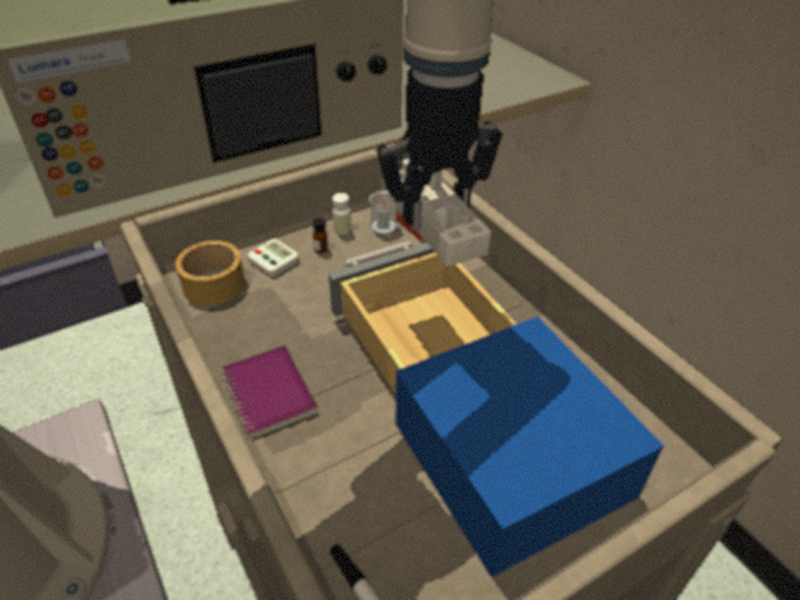

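The rack is held up level at (450,225), with its underside at about 0.197 m. The drawer is open and empty, and the vials, timer and beaker are where they were.

```bash
python3 -c "
from workcell import *
bot.dwell(.3);print(hand_in())"
```

```text
the job is handed in; nothing more can be done
None
```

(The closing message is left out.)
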